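# Finish the slat crib and run the drip board out over the basin

## Robot

A 6-joint arm with a two-finger parallel gripper is mounted at the origin on the work surface. World frame = base frame: x ahead of the robot, y to its left, z up, the work surface at z = 0. Lengths are in mm, angles in rad, forces in N, time in s.
With the tool pointing down it reaches from about 275 to 750 mm from the base axis. Payload 10.2 kg.
Tool frame: the origin (TCP) lies midway between the tips of the shut fingers; the grasp point (between the pads) lies 19 mm behind it; x points along the fingers, y is the direction in which the jaws open and shut, and the axes are right-handed (so a half turn about x gives the same grasp; the last joint's range is limited). The gripper opens to 85 mm and grips with 20 to 120 N. Pads are 22 mm wide; open, the fingers measure 114 mm over their backs; the gripper's body (76 mm by 85 mm) begins 54 mm behind the grasp point. The pads swing forward as they close: fully open they stand 13 mm farther back than shut.
Start: joints at [0.955, 0.313, 1.498, -0, 1.331, -0.223], TCP at [200.971, 485.017, 231.294] pointing down, gripper open.
Joint ranges: [-2.94, 2.94], [-0.97, 2.17], [0.19, 2.56], [-1.23, 4.37], [0.02, 3.11], [-2.88, 2.88]. Speed limits (rad/s): [2.39, 2.39, 3.01, 3.14, 3.14, 3.14].

## Interface

Orientations are given as a unit quaternion [w, x, y, z].
In Python, from rig import ctrl gives the robot as it stands.
- The arm moves only by the tool arm_command, never from a script. Its argument "plan" is a list of rows, each a list of 5 numbers: the shift along the tool's x, y, z in m, then the turn about the tool's x in rad, then the opening, from 0 (shut) to 1 (fully open). A call has 1 to 12 rows; each row shifts and turns the commanded pose from where the row before left it, along the tool's axes as they then stand; what a row does not reach is not made up. A row lasts 1/8 s, in which the tool goes at most 62.5 mm and 10.7 degrees, less where a joint would pass 70% of its speed; a pose out of reach is approached as far as the arm can. A call with a gripper value outside its range is refused whole. The fingers move at their own pace and stop on an object; "squeeze" is the grip in N (left out, the last holds). Time passes only in rows, so rows that do not move let the fingers close. It gives the time, the measured TCP pose, the force and the opening at its end, in the units of the state.
- ctrl.sense(): the state, without advancing time (a new reading comes with each control period).
- ctrl.capture(name): name is "scene" or "top" or "wrist"; returns a dict with "color" (384x512x3 uint8, red, green, blue), "fx", "fy", "cx", "cy" (pixels), "xyz" and "orientation" of the camera in the world; the wrist camera has in their place "hand_eye" (4x4, takes a point from camera to tool coordinates, whose origin is the TCP and whose axes are the tool frame's). Camera axes: x right, y up, looking along -z (the intrinsics and any distortion apply to the point x, -y, -z); pixel columns grow to the right and rows downward; lengths in mm; the calibration is good to about 2 mm. A picture is of the moment at which its call begins: read the wrist's pose just before it. There is no depth.
- ctrl.finish_job(): hands the job in, once; it reports no verdict.
Trained networks look in the newest picture that a camera, given by its name, has taken for a name from the list of things; names that differ only in an ending like _2 or _b are one class to them, and where a whole thing is asked for, a point or a joint stands for the part that bears it (a point fixed in the world has none). Each returns a list of dicts, best first, with "score" (0 to 1); they miss things now and then, are a little off and sometimes report something else, mostly with a low value. They report only what shows in the picture. A call takes as long as a camera call. They do not tell look-alikes from the thing itself.
- ctrl.spot_in(camera, query): "uv" ([column, row] in pixels, amid what is visible of it).
- ctrl.regions_of(camera, query): "mask" (384x512 bool, what is visible of it) and "uv" ([column, row] in pixels, amid what is visible of it).
- ctrl.place_of(camera, query): "uv" ([column, row] in pixels: a listed point, or the origin of a listed thing).
The state is a dict: "time_s": time; "joints": joint angles; "dq": joint speeds; "tau": joint torques, N m; "eef_pos": TCP position; "ee_rot": TCP orientation; "force": force on the tool from outside, world axes, zero at the start; "wrist_torque": the same for the moment, N m; "grip_width": opening from 0.0 (shut) to 1.0 (fully open).
Only numpy, scipy, OpenCV 4.12 (cv2) and the standard library are available. Lean on these libraries where they do the work, as an engineer would, in place of code of your own. Each camera call takes 0.05 s, during which the arm holds its last target.

## Task

First finish the crib of washed slats on the drip board: lay the two light slats from the green mat flat across the top as a third layer, crosswise to the second, one directly above each slat of the bottom layer, and let go of them. Then take the board by its blue handle and slide it straight out over the basin, flat on its stand and with the crib still standing on it, until the red line is level with the stand's edge. It would now tip into the basin, so finish while still holding it level by the handle, do not let go, and leave the other things on the bench where they are.

Things in the scene. Friction and masses are not known exactly. Their poses are not given: they have to be found in the camera images.
- loose_a_mid (a point): Light-coloured wooden slat 130 x 24 x 18 mm (long axis = its x axis, 18 mm upright, about 42 g); this point is its centre, 9 mm above its underside. Starts lying flat on the green mat (2 mm thick, its top is 2 mm above the bench), clear of everything.
- loose_b_mid (a point): Light-coloured wooden slat 130 x 24 x 18 mm (long axis = its x axis, 18 mm upright, about 42 g); this point is its centre, 9 mm above its underside. The same as loose_a, also on the green mat; the two may go in either place of the top layer.
- loose_a: The same slat as loose_a_mid; origin at the middle of its underside.
- loose_b: The same slat as loose_b_mid; origin at the middle of its underside.
- bottom_outer_mid (a point): Dark-stained wooden slat 130 x 24 x 18 mm (long axis = its x axis, 18 mm upright, about 42 g); this point is its centre, 9 mm above its underside. Bottom layer of the crib, lying loose across the board, on the side away from the handle.
- bottom_inner_mid (a point): Dark-stained wooden slat 130 x 24 x 18 mm (long axis = its x axis, 18 mm upright, about 42 g); this point is its centre, 9 mm above its underside. Bottom layer, parallel to bottom_outer and about 70 mm (centre to centre) nearer the handle.
- middle_left_mid (a point): Dark-stained wooden slat 130 x 24 x 18 mm (long axis = its x axis, 18 mm upright, about 42 g); this point is its centre, 9 mm above its underside. Second layer, lying loose along the board across both bottom slats; the one on the board's +y side.
- middle_right_mid (a point): Dark-stained wooden slat 130 x 24 x 18 mm (long axis = its x axis, 18 mm upright, about 42 g); this point is its centre, 9 mm above its underside. Second layer, parallel to middle_left and about 70 mm from it, on the board's -y side. The top of the second layer is 36 mm above the board's top.
- board: White drip board, loose, 300 x 130 x 12 mm, about 0.3 kg (varies), resting flat on the stand. Origin at the centre of its underside, +x is outward (towards the basin), z up. It carries the crib of slats centred 75 mm inward of its outer end; its blue handle is at its inner end. With the mark at the stand's edge it overhangs by 170 mm, more than half, and tips over unless its handle is held.
- board_handle (a point): Centre of the board's blue handle: an upright bar 22 mm thick (along the board's x), 70 mm long (along its y) and 30 mm high, fixed on the board's top; this point is 15 mm above the board's top, 125 mm inward of the board's centre and 105 mm inward of the mark.
- board_mark (a point): Middle of the red line, 5 mm wide, painted straight across the board; this point is on the board's top face, 20 mm inward of the board's centre, 170 mm from its outer end. Axes as the board's.
- stand: Fixed low wooden stand on the bench, 290 x 190 mm, top at 80 mm; origin under its centre, +x outward towards the basin.
- stand_lip (a point): Middle of the stand's outer top edge (black trim strip, facing the basin), at 80 mm height, 145 mm outward of the stand's centre; +x points straight outward, z up.
- basin: Fixed open steel basin on the bench 180 (along its x, outward) x 200 x 60 mm high, just beyond the stand's edge under the overhang; origin under its centre; its rim is 20 mm below the board.
- beaker_tall: Bystander: glass beaker, 80 mm wide, 125 mm high, origin under its centre.
- beaker_small: Bystander: glass beaker, 64 mm wide, 85 mm high, origin under its centre.
- white_cup: Bystander: upturned white cup, 76 mm wide at the foot, 120 mm high, origin under its centre.
- blue_cap: Bystander: blue screw cap, 60 mm wide, 20 mm high, origin under its centre.
- stopper: Bystander: dark rubber stopper, 42 mm wide, 32 mm high, origin under its centre.
- dish: Bystander: closed glass dish, 84 mm wide, 16 mm high, origin under its centre.
Things that resemble listed ones, but are neither listed nor needed, are in the scene too. Leave any purple look-alike of the loose_a alone.

How it is judged:
By the outcome, as a careful person would: the job done as asked, in the order asked, and still so for the second after the job is handed in, while the arm keeps its last pose, push and grip.
It also fails if it takes over 72 s, if anything falls off the work surface, if the arm or the gripper's body presses on something with over 40 N, if the wrist force passes 120 N, or if a joint passes its speed limit or range.

## Working session

There is one attempt and no reset: what is moved stays moved. The work goes in short steps, Python scripts to look and compute and a tool call to move; the robot and the scene stay as the last step left them, time stands still between calls to the robot, and variables do not carry over. Pictures are saved under pics/ and viewed, and the job is handed in when it is done.

Besides the shell and the picture viewer there is one more tool, called after "Call:" in YAML: its name, and indented under it one key for each argument. arm_command: Moves the arm, as the interface text tells. Its arguments: {"type":"object","properties":{"plan":{"type":"array"},"squeeze":{"type":"number"}},"required":["plan"]}

```bash
ls; mkdir -p pics
python3 - <<'E'
from rig import ctrl
import cv2,numpy as np
s=ctrl.sense()
for k,v in s.items(): print(k,v)
for n in ("scene","top"):
    c=ctrl.capture(n)
    cv2.imwrite(f"pics/{n}0.png",cv2.resize(c["color"][:,:,::-1],None,fx=1.5,fy=1.5))
    print({k:v for k,v in c.items() if k!="color"})
E
```

```text
pics
time_s 0.0
joints [ 9.54632510e-01  3.13482229e-01  1.49845678e+00  2.95622755e-06
  1.33102154e+00 -2.23394524e-01]
dq [-0.00105926  0.00079927  0.00030455  0.00025861 -0.00032017 -0.0002083 ]
tau [ 6.08661667e-04 -4.12273550e+01 -2.59742528e+01 -1.39375661e-04
  4.20740369e-03  4.71177418e-05]
eef_pos [200.79150182 484.79450098 230.71118143]
ee_rot [ 0.69331684  0.13753303  0.6937129  -0.13841547]
force [-0.96769302 -0.04366068  0.89818025]
wrist_torque [-0.01471636  0.01052697 -0.02909878]
grip_width 1.0005197860254145
{'fx': 368.37782666485504, 'fy': 368.37782666485504, 'cx': 256.2866018652596, 'cy': 192.36618076861018, 'xyz': array([1124.99560687, -794.72592458,  962.77809271]), 'orientation': array([0.86132305, 0.38703033, 0.12617484, 0.3039902 ])}
{'fx': 449.3915208495069, 'fy': 449.3915208495069, 'cx': 263.1629893232864, 'cy': 189.12938027512908, 'xyz': array([ 402.14431429,  -23.30358961, 1476.87395057]), 'orientation': array([-0.69974406, -0.02726834,  0.02949655,  0.71326338])}
```

View pics/scene0.png

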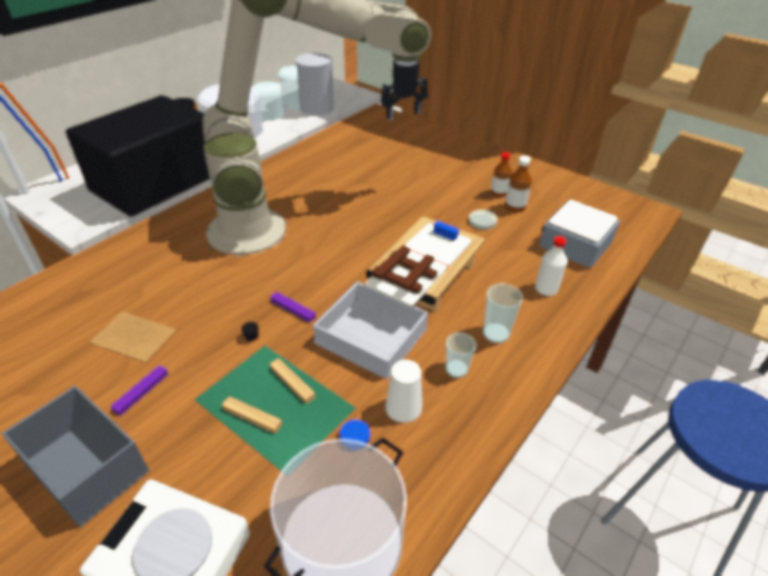

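View pics/top0.png

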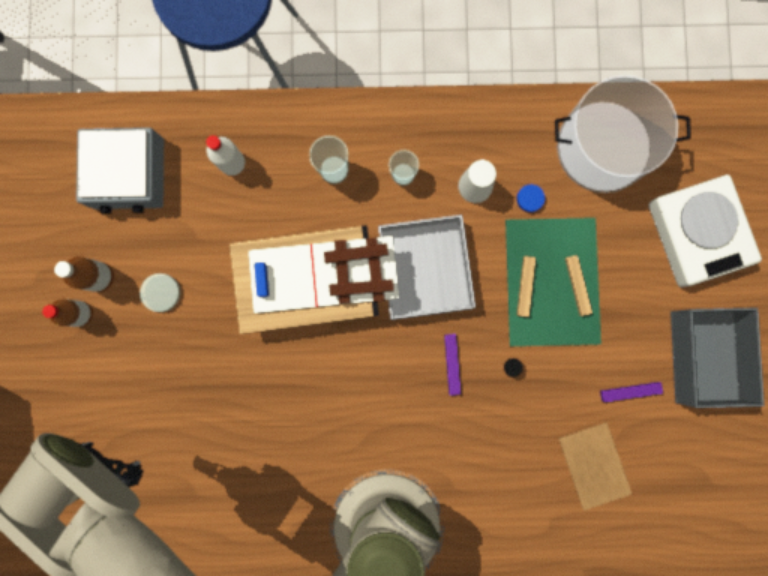

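The top view shows the two light slats on the green mat at about (525,287) and (579,285) in the 1.5x picture. Purple look-alikes lie at (453,365) and (632,393) off the mat. The crib is at about (360,270), the handle at (262,280).

```bash
cat > h.py <<'E'
from rig import ctrl
import cv2,numpy as np
from scipy.spatial.transform import Rotation as R
def rot(q): return R.from_quat([q[1],q[2],q[3],q[0]])
def cap(name):
    s=ctrl.sense() if name=="wrist" else None
    c=ctrl.capture(name)
    if name=="wrist":
        T=np.eye(4);T[:3,:3]=rot(s["ee_rot"]).as_matrix();T[:3,3]=s["eef_pos"]
        M=T@np.array(c["hand_eye"]); c["R"]=M[:3,:3];c["o"]=M[:3,3]
    else:
        c["R"]=rot(c["orientation"]).as_matrix();c["o"]=np.array(c["xyz"])
    return c
def world(c,uv,z):
    uv=np.atleast_2d(np.array(uv,float))
    d=np.c_[(uv[:,0]-c["cx"])/c["fx"],-(uv[:,1]-c["cy"])/c["fy"],-np.ones(len(uv))]@c["R"].T
    return c["o"]+d*((z-c["o"][2])/d[:,2])[:,None]
def pix(c,p):
    q=(np.atleast_2d(np.array(p,float))-c["o"])@c["R"]
    return np.c_[c["cx"]+c["fx"]*q[:,0]/-q[:,2],c["cy"]-c["fy"]*q[:,1]/-q[:,2]]
def rect(c,mask,z):
    cs,_=cv2.findContours(mask.astype(np.uint8),cv2.RETR_EXTERNAL,cv2.CHAIN_APPROX_NONE)
    k=max(cs,key=cv2.contourArea)[:,0,:]
    w=world(c,k,z)[:,:2].astype(np.float32)
    (x,y),(a,b),t=cv2.minAreaRect(w)
    if a<b:a,b,t=b,a,t+90
    return np.round([x,y,a,b,(t+90)%180-90],1)
E
python3 - <<'E'
from h import *
c=cap("top")
Z=dict(loose_a_mid=11,bottom_outer_mid=101,bottom_inner_mid=101,middle_left_mid=119,middle_right_mid=119,board_handle=107,board_mark=92,stand_lip=80,stand=0,basin=0)
for k,z in Z.items():
    print(k,[(np.round(d["uv"],1).tolist(),round(d["score"],2),np.round(world(c,d["uv"],z)[0,:2],1).tolist()) for d in ctrl.place_of("top",k)][:4])
for k,z in dict(loose_a=20,middle_left_mid=128,bottom_outer_mid=110,board=92).items():
  for d in ctrl.regions_of("top",k): print(k,round(d["score"],2),np.round(d["uv"]),rect(c,d["mask"],z))
c=cap("scene")
for k,z in Z.items():
    print(k,[(np.round(d["uv"],1).tolist(),round(d["score"],2),np.round(world(c,d["uv"],z)[0,:2],1).tolist()) for d in ctrl.place_of("scene",k)][:4])
E
```

```text
loose_a_mid [([423.6, 267.6], 0.88, [256.0, -542.3]), ([300.2, 240.6], 0.83, [350.3, -145.9]), ([386.5, 190.6], 0.72, [507.5, -432.7]), ([317.4, 120.8], 0.21, [743.8, -213.1])]
bottom_outer_mid [([248.0, 178.1], 0.55, [547.8, 17.3])]
bottom_inner_mid [([227.2, 179.4], 0.78, [544.9, 81.3])]
middle_left_mid [([238.2, 169.3], 0.64, [573.3, 46.1])]
middle_right_mid [([244.0, 187.6], 0.73, [517.1, 29.4]), ([213.7, 183.4], 0.5, [531.7, 121.1])]
board_handle [([173.7, 187.7], 0.78, [521.9, 244.7])]
board_mark [([205.1, 183.2], 0.62, [535.4, 150.5])]
stand_lip [([351.3, 191.9], 0.57, [500.6, -303.4])]
stand [([381.6, 190.6], 0.62, [508.6, -419.6]), ([353.6, 190.0], 0.26, [512.4, -327.3])]
basin [([281.0, 177.2], 0.8, [559.4, -88.8])]
loose_a 0.86 [385. 189.] [ 509.6 -425.7  128.3   29.4   11.8]
loose_a 0.57 [304. 243.] [ 341.5 -149.8  125.5   24.1    2.1]
loose_a 0.55 [352. 192.] [ 509.  -313.3  131.8   29.    -9.9]
loose_a 0.54 [421. 259.] [ 276.8 -531.1  133.3   26.5  -82.6]
loose_a 0.38 [251. 180.] [553.3  13.2  45.9  26.1  -0.9]
loose_a 0.34 [226. 182.] [546.4  85.   42.6  26.1  -0.8]
mi
[... 283 characters left out ...]
0.82, [269.1, -537.6]), ([194.6, 201.6], 0.6, [334.6, -142.4]), ([166.8, 275.1], 0.55, [504.8, -428.4])]
bottom_outer_mid [([266.0, 181.9], 0.59, [533.4, 32.5])]
bottom_inner_mid [([275.0, 175.9], 0.5, [538.3, 80.9])]
middle_left_mid [([277.4, 181.6], 0.58, [576.0, 42.3])]
middle_right_mid [([258.6, 174.9], 0.6, [501.4, 29.2]), ([283.3, 182.4], 0.32, [594.7, 52.1])]
board_handle [([298.2, 151.5], 0.7, [523.1, 257.2]), ([279.0, 180.5], 0.33, [569.0, 62.9])]
board_mark [([284.0, 169.5], 0.86, [535.9, 142.9])]
stand_lip []
stand [([285.9, 186.2], 0.64, [541.4, 159.1]), ([278.3, 181.7], 0.28, [501.7, 162.2])]
basin [([245.3, 226.1], 0.91, [554.3, -110.0]), ([283.2, 167.0], 0.36, [461.2, 253.7])]
```

```bash
cat >> h.py <<'E'
def go(x,y,z,yaw):
    """tool shift (m) along current tool axes and turn (rad); yaw(deg)=world heading of jaw axis mod 180"""
    s=ctrl.sense();Rm=rot(s["ee_rot"]).as_matrix()
    d=Rm.T@(np.array([x,y,z])-s["eef_pos"])
    j=np.degrees(np.arctan2(Rm[1,1],Rm[0,1]))
    # turn about tool x (down) by +a changes world yaw by -a
    a=-((yaw-j+90)%180-90)
    print("tool shift m",np.round(d/1000,4),"turn rad",round(np.radians(a),4),"jaw yaw now",round(j,1),"pos",np.round(s["eef_pos"],1),"j6",round(s["joints"][5],2),"t",round(s["time_s"],2))
def wr(name):
    c=cap("wrist");cv2.imwrite(f"pics/{name}.png",cv2.resize(c["color"][:,:,::-1],None,fx=1.5,fy=1.5));return c
E
python3 - <<'E'
from h import *
s=ctrl.sense();print(np.round(rot(s["ee_rot"]).as_matrix(),3))
c=cap("wrist");print(c["hand_eye"],c["fx"])
go(546,48,300,96)
E
```

```text
[[-0.     0.383  0.924]
 [-0.     0.924 -0.383]
 [-1.    -0.    -0.   ]]
[[-3.89514053e-04  2.80765076e-01 -9.59776443e-01 -1.41869308e+02]
 [ 9.99999784e-01 -3.99633087e-04 -5.22743590e-04 -1.20721998e+00]
 [-5.30326566e-04 -9.59776439e-01 -2.80764859e-01 -7.08368528e+01]
 [ 0.00000000e+00  0.00000000e+00  0.00000000e+00  1.00000000e+00]] 303.1811087202879
tool shift m [-0.0687 -0.2717  0.486 ] turn rad -0.4975 jaw yaw now 67.5 pos [201.  485.  231.3] j6 -0.22 t 1.45
```

Call:
arm_command:
  plan:
    - [-0.007, -0.027, 0.0486, 0, 1]
    - [-0.007, -0.027, 0.0486, 0, 1]
    - [-0.007, -0.027, 0.0486, 0, 1]
    - [-0.007, -0.027, 0.0486, 0, 1]
    - [-0.007, -0.027, 0.0486, 0, 1]
    - [-0.007, -0.027, 0.0486, 0, 1]
    - [-0.007, -0.027, 0.0486, 0, 1]
    - [-0.007, -0.027, 0.0486, 0, 1]
    - [-0.007, -0.027, 0.0486, 0, 1]
    - [-0.007, -0.027, 0.0486, -0.166, 1]
    - [0, 0, 0, -0.166, 1]
    - [0, 0, 0, -0.166, 1]

```text
time_s: 2.95
eef_pos: [546.9, 48.9, 301.0]
ee_rot: [0.706, -0.039, 0.706, 0.039]
force: [-0.3, 0.1, -0.2]
grip_width: 1.002
```

```bash
cat > look.py <<'E'
import sys
from h import *
c=wr(sys.argv[1])
Z=dict(loose_a_mid=11,bottom_outer_mid=101,bottom_inner_mid=101,middle_left_mid=119,middle_right_mid=119,board_handle=107,board_mark=92,stand_lip=80)
for k in sys.argv[2:]:
    z=Z[k]
    print(k,[(np.round(d["uv"],1).tolist(),round(d["score"],2),np.round(world(c,d["uv"],z)[0,:2],1).tolist()) for d in ctrl.place_of("wrist",k)][:4])
np.save(f"pics/{sys.argv[1]}.npy",c,allow_pickle=True)
go(546,48,300,96)
E
python3 look.py w1 bottom_outer_mid bottom_inner_mid middle_left_mid middle_right_mid board_handle board_mark stand_lip
```

```text
bottom_outer_mid [([225.6, 164.4], 0.96, [543.5, 8.5])]
bottom_inner_mid [([284.7, 168.1], 0.57, [540.3, 76.2])]
middle_left_mid [([256.2, 198.6], 0.56, [574.8, 47.2])]
middle_right_mid []
board_handle [([433.8, 172.8], 0.97, [526.1, 243.8])]
board_mark [([339.2, 167.3], 0.98, [534.1, 140.6])]
stand_lip [([336.9, 168.0], 0.21, [537.2, 141.5])]
tool shift m [ 0.0014 -0.0016 -0.0007] turn rad -0.0008 jaw yaw now 96.0 pos [546.6  49.7 301.4] j6 -1.8 t 3.35
```

View pics/w1.png

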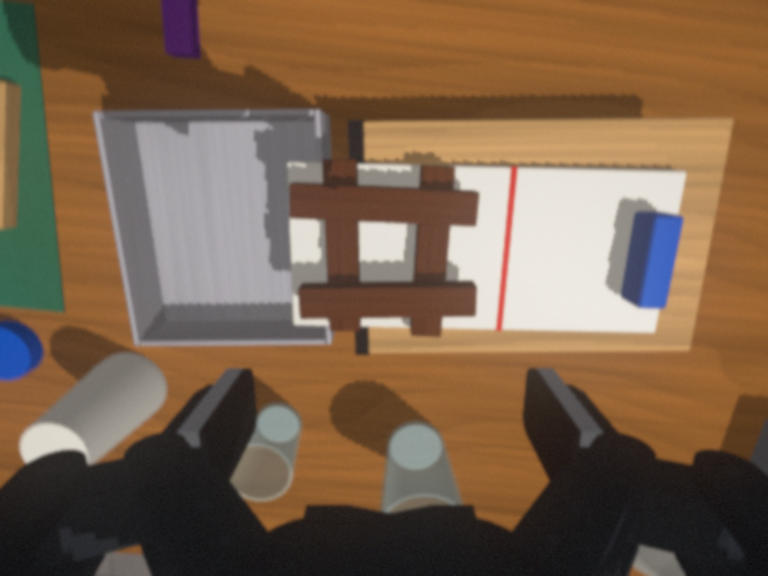

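Run:
```python
from h import *
c=np.load("pics/w1.npy",allow_pickle=True).item()
im=c["color"][95:235,180:345,::-1]
cv2.imwrite("pics/w1c.png",cv2.resize(im,None,fx=4,fy=4,interpolation=cv2.INTER_CUBIC))
hsv=cv2.cvtColor(c["color"],cv2.COLOR_RGB2HSV)
m=((hsv[:,:,0]<6)|(hsv[:,:,0]>174))&(hsv[:,:,1]>130)&(hsv[:,:,2]>140)
m[:, :320]=0; m[:,360:]=0
v,u=np.nonzero(m); w=world(c,np.c_[u,v],92)[:,:2]
vx,vy,x,y=cv2.fitLine(w.astype(np.float32),cv2.DIST_HUBER,0,.01,.01).ravel();print("mark",len(u),w.mean(0),np.degrees(np.arctan2(vy,vx)),np.ptp(w,0))
m=(hsv[:,:,0]>100)&(hsv[:,:,0]<125)&(hsv[:,:,1]>180)&(hsv[:,:,2]>100);m[:,:380]=0
print("handle",rect(c,m,107))
```

```text
mark 261 [530.30243194 137.8382682 ] 5.0718136 [128.27827288  13.93742191]Traceback (most recent call last):
  File "<stdin>", line 11, in <module>
  File "h.py", line 23, in rect
    k=max(cs,key=cv2.contourArea)[:,0,:]
      ~~~^^^^^^^^^^^^^^^^^^^^^^^^
ValueError: max() iterable argument is empty
```

View pics/w1c.png

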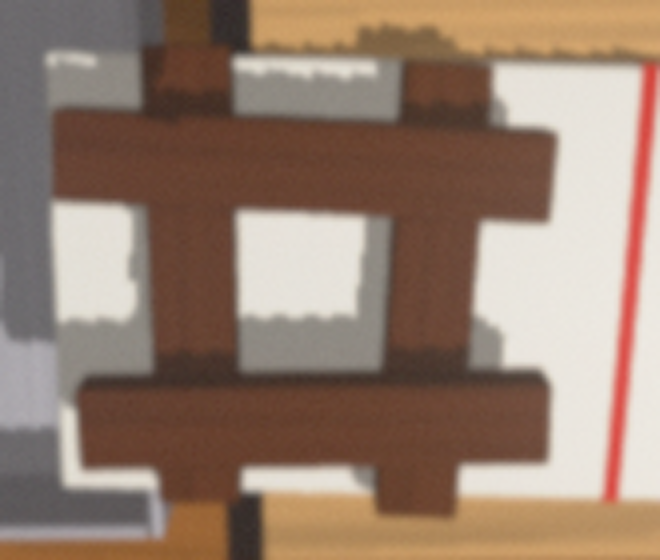

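Run:
```python
from h import *
c=np.load("pics/w1.npy",allow_pickle=True).item()
def f(n,a,b,z):
    p=np.array([a,b],float)/4+[180-.375,95-.375]
    w=world(c,p,z)[:,:2];d=w[1]-w[0]
    print(n,np.round(w.mean(0),1),"len",round(np.hypot(*d),1),"yaw",round(np.degrees(np.arctan2(d[1],d[0])),1))
# ends at top face (z=110 bottom; 128 middle)
f("outer",(187,46),(200,500),110)
f("inner",(448,60),(416,515),110)
f("midR",(53,156),(552,175),128)
f("midL",(80,424),(549,420),128)
# edges width outer at mid
f("outer width",(150,290),(238,290),110)
f("inner width",(388,290),(474,290),110)
f("board outer end",(52,60),(62,488),92)
g=lambda u,v:np.array([[u/1.5,v/1.5]])
print("lip",world(c,g(363,121),80)[0,:2],world(c,g(369,354),80)[0,:2], world(c,g(349,121),80)[0,:2],world(c,g(357,354),80)[0,:2])
print("handle top", [np.round(world(c,g(u,v),122)[0,:2],1) for u,v in((645,212),(682,214),(665,307),(629,305))])
```

```text
outer [543.1  12.2] len 127.6 yaw 6.3
inner [539.9  78.4] len 128.9 yaw 3.8
midR [505.5  39. ] len 127.8 yaw 94.2
midL [573.5  49.4] len 127.5 yaw 96.8
outer width [544.5  12.4] len 24.5 yaw 96.3
inner width [537.2  78. ] len 24.0 yaw 96.3
board outer end [551.  -29.1] len 126.9 yaw 4.2
lip [450.67980205  17.44544518] [638.57548438  40.35933116] [451.83163035   7.02549698] [639.71357794  30.03508001]
handle top [array([491.4, 221.6]), array([489.9, 247.7]), array([558., 255.]), array([559.4, 228. ])]
```

Run:
```python
from h import *
go(505,-340,230,80)
```

```text
tool shift m [ 0.0714 -0.3833 -0.0818] turn rad 0.2784 jaw yaw now 96.0 pos [546.6  49.7 301.4] j6 -1.8 t 3.35
```

Call:
arm_command:
  plan:
    - [0.009, -0.048, -0.0102, 0, 1]
    - [0.009, -0.048, -0.0102, 0, 1]
    - [0.009, -0.048, -0.0102, 0, 1]
    - [0.009, -0.048, -0.0102, 0, 1]
    - [0.009, -0.048, -0.0102, 0, 1]
    - [0.009, -0.048, -0.0102, 0, 1]
    - [0.009, -0.048, -0.0102, 0, 1]
    - [0.009, -0.048, -0.0102, 0.139, 1]
    - [0, 0, 0, 0.139, 1]
    - [0, 0, 0, 0, 1]

```text
time_s: 4.6
eef_pos: [505.7, -341.1, 229.1]
ee_rot: [0.704, 0.061, 0.705, -0.061]
force: [-0.6, 0.6, -0.2]
grip_width: 0.999
```

```bash
python3 look.py w2 loose_a_mid
python3 - <<'E'
from h import *
c=np.load("pics/w2.npy",allow_pickle=True).item()
for d in ctrl.regions_of("wrist","loose_a"): print(round(d["score"],2),np.round(d["uv"]),rect(c,d["mask"],20))
E
```

```text
loose_a_mid [([193.5, 180.9], 0.78, [507.8, -424.2])]
tool shift m [-0.0705  0.3896 -0.0262] turn rad -0.2745 jaw yaw now 80.3 pos [ 506.  -340.5  229.6] j6 -2.19 t 4.7
0.98 [191. 182.] [ 508.3 -426.3  129.7   28.9   12.4]
0.84 [281. 164.] [ 508.5 -314.8  129.    24.3   -8.5]
0.73 [12.  8.] [ 293.6 -552.8   51.6   14.1  -84.4]
0.64 [416.  28.] [ 383.3 -152.9   51.9   30.9    3.2]
```

View pics/w2.png

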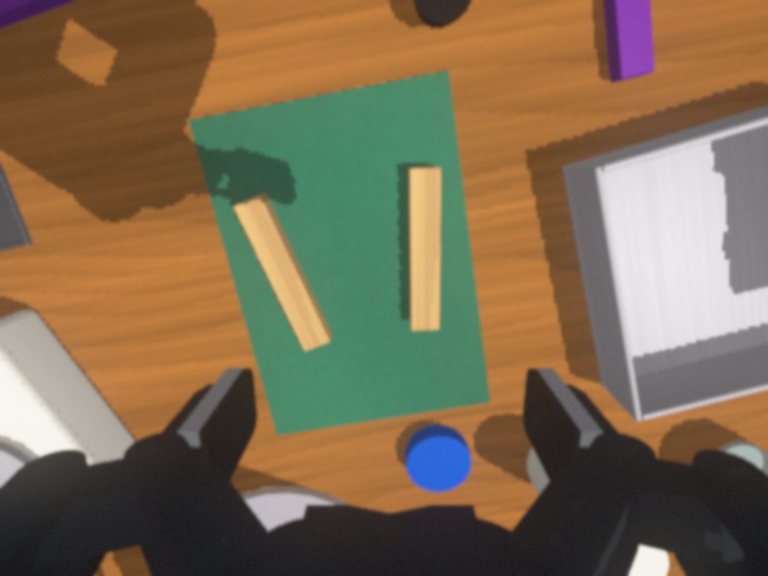

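Run:
```python
from h import *
c=np.load("pics/w2.npy",allow_pickle=True).item()
im=c["color"][90:250,140:320,::-1]
cv2.imwrite("pics/w2c.png",cv2.resize(im,None,fx=4,fy=4,interpolation=cv2.INTER_CUBIC))
hsv=cv2.cvtColor(c["color"],cv2.COLOR_RGB2HSV)
m=(hsv[:,:,0]>8)&(hsv[:,:,0]<28)&(hsv[:,:,2]>140);m[:, :150]=0;m[:,300:]=0;m[:100]=0;m[240:]=0
n,l,st,ce=cv2.connectedComponentsWithStats(m.astype(np.uint8))
for i in range(1,n):
    if st[i,4]>300: print(st[i],rect(c,l==i,20))
print(world(c,[[425.3/1.5,249/1.5]],20))
go(508.4,-314.8,120,80.3);go(508.4,-314.8,5,80.3)
```

```text
[ 273  111   21  110 2243] [ 509.  -315.   129.8   24.2   -8.1]
[ 156  132   64  102 2367] [ 508.7 -427.2  129.5   27.2   12.2]
[150 168  20  72 748] [ 529.2 -469.5   91.3   23.8  -15.7]
[[ 506.61665087 -313.61319422   20.        ]]
tool shift m [ 0.1096  0.0256 -0.002 ] turn rad -0.0006 jaw yaw now 80.3 pos [ 506.  -340.4  229.6] j6 -2.18 t 4.75
tool shift m [ 0.2246  0.0256 -0.0021] turn rad -0.0006 jaw yaw now 80.3 pos [ 506.  -340.4  229.6] j6 -2.18 t 4.75
```

View pics/w2c.png

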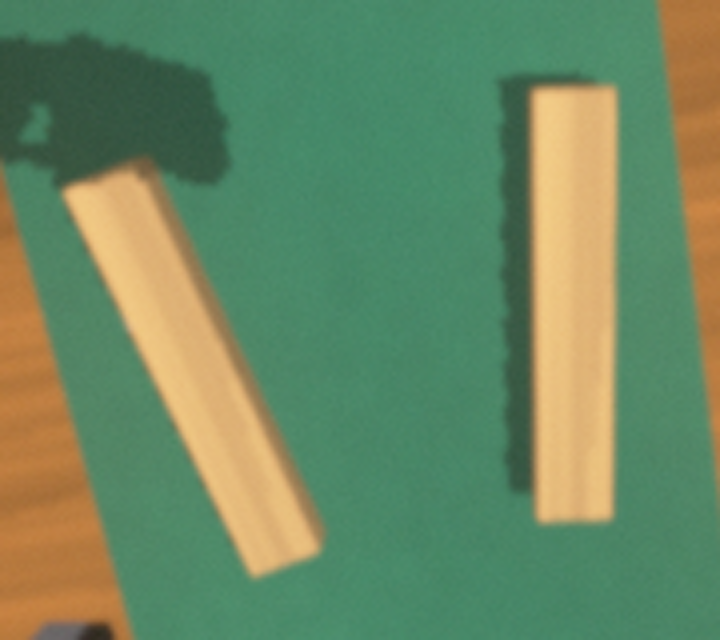

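Call:
arm_command:
  plan:
    - [0.04, 0.0256, -0.002, 0, 0.7]
    - [0.05, 0, 0, 0, 0.7]
    - [0.05, 0, 0, 0, 0.7]
    - [0.04, 0, 0, 0, 0.7]
    - [0.02, 0, 0, 0, 0.7]
    - [0.016, 0, 0, 0, 0.7]
    - [0.0086, 0, 0, 0, 0.7]
    - [0, 0, 0, 0, 0.7]
    - [0, 0, 0, 0, 0]
    - [0, 0, 0, 0, 0]
    - [0, 0, 0, 0, 0]
    - [0, 0, 0, 0, 0]
  squeeze: 40

```text
time_s: 6.25
eef_pos: [508.6, -315.7, 5.6]
ee_rot: [0.705, 0.061, 0.704, -0.061]
force: [-1.4, -0.3, 6.6]
grip_width: 0.267
```

Run:
```python
from h import *
s=ctrl.sense();print(s["force"],s["grip_width"])
wr("w3");go(543,12,200,96.3)
```

```text
[-1.40442512 -0.25033234  6.61307162] 0.2666528775778902
tool shift m [-0.1947  0.3286 -0.0222] turn rad -0.2827 jaw yaw now 80.1 pos [ 508.6 -315.7    5.6] j6 -2.15 t 6.3
```

View pics/w3.png

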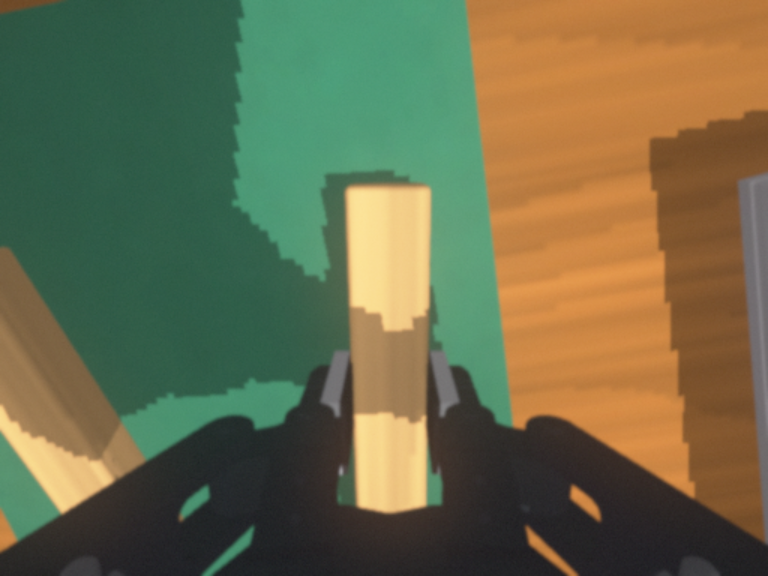

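Run:
```python
from h import *
c=cap("wrist")
w=world(c,[[388/1.5,185/1.5]],20)[0];s=ctrl.sense()
print(w, rot(s["ee_rot"]).as_matrix().T@(w-s["eef_pos"]))
go(543.1,12,200,96.3)
```

```text
[ 444.91536398 -306.15231159   20.        ] [-14.5127626   -1.56837553 -64.36513226]
tool shift m [-0.1947  0.3286 -0.0221] turn rad -0.2827 jaw yaw now 80.1 pos [ 508.6 -315.7    5.6] j6 -2.15 t 6.35
```

Call:
arm_command:
  plan:
    - [-0.02, 0, 0, 0, 0]
    - [-0.05, 0, 0, 0, 0]
    - [-0.055, 0, 0, 0, 0]
    - [-0.05, 0.02, -0.002, 0, 0]
    - [-0.02, 0.045, -0.003, 0, 0]
    - [0, 0.05, -0.0032, 0, 0]
    - [0, 0.05, -0.0033, 0, 0]
    - [0, 0.05, -0.0033, 0, 0]
    - [0, 0.05, -0.0033, 0, 0]
    - [0, 0.045, -0.003, 0, 0]
    - [0, 0.0186, -0.001, 0, 0]
    - [0, 0, 0, -0.14, 0]

```text
time_s: 7.85
eef_pos: [543.0, 13.0, 199.6]
ee_rot: [0.707, 0.01, 0.707, -0.01]
force: [-0.4, -0.6, -1.2]
grip_width: 0.27
```

Call:
arm_command:
  plan:
    - [0, 0, 0, -0.14, 0]
    - [0, 0, 0, 0, 0]
    - [0, 0, 0, 0, 0]

```text
time_s: 8.22
eef_pos: [542.9, 11.7, 199.7]
ee_rot: [0.706, -0.037, 0.706, 0.037]
force: [-0.3, 0.4, 0.3]
grip_width: 0.273
```

Run:
```python
from h import *
s=ctrl.sense();print(s["force"],s["grip_width"])
c=wr("w4");np.save("pics/w4.npy",c);go(543.1,12,133,96.3)
```

```text
[-0.34303932  0.40517112  0.33798479] 0.2731415815932979
tool shift m [0.0667 0.0002 0.0002] turn rad -0.0053 jaw yaw now 96.0 pos [543.   11.8 199.7] j6 -1.87 t 8.28
```

View pics/w4.png

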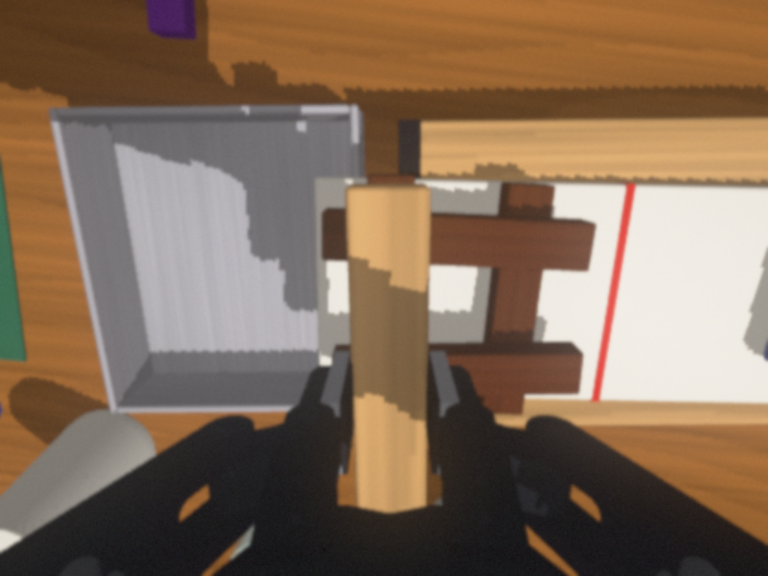

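Run:
```python
from h import *
c=np.load("pics/w4.npy",allow_pickle=True).item()
print(np.round(world(c,[[391/1.5,178/1.5]],110),1), np.round(world(c,[[527/1.5,184/1.5],[508/1.5,410/1.5]],110),1))
print(pix(c,[543.1-64.6,12.2-7,110])*1.5)
go(543.1,12,132.2,96.3)
```

```text
[[480.7   4.9 110. ]] [[476.6  72.3 110. ]
 [602.2  85.3 110. ]]
[[392.06398231 173.44560503]]
tool shift m [0.0675 0.0002 0.0002] turn rad -0.0053 jaw yaw now 96.0 pos [543.   11.8 199.7] j6 -1.87 t 8.28
```

Call:
arm_command:
  plan:
    - [0.03, 0, 0.0005, 0, 0]
    - [0.02, 0, 0, 0, 0]
    - [0.01, 0, 0, 0, 0]
    - [0.005, 0, 0, 0, 0]
    - [0.0024, 0, 0, 0, 0]
    - [0, 0, 0, 0, 0]
    - [0, 0, 0, 0, 0]

```text
time_s: 9.15
eef_pos: [543.6, 12.2, 132.7]
ee_rot: [0.706, -0.038, 0.706, 0.038]
force: [-0.6, -0.1, -0.2]
grip_width: 0.269
```

Run:
```python
from h import *
s=ctrl.sense();print(s["force"],s["grip_width"])
c=wr("w5");np.save("pics/w5.npy",c);go(543.1,12,132,96.3)
```

```text
[-0.55270745 -0.09354386 -0.21405207] 0.26919933502459037
tool shift m [ 0.0007 -0.0002 -0.0005] turn rad -0.0028 jaw yaw now 96.1 pos [543.6  12.2 132.7] j6 -1.87 t 9.2
```

View pics/w5.png

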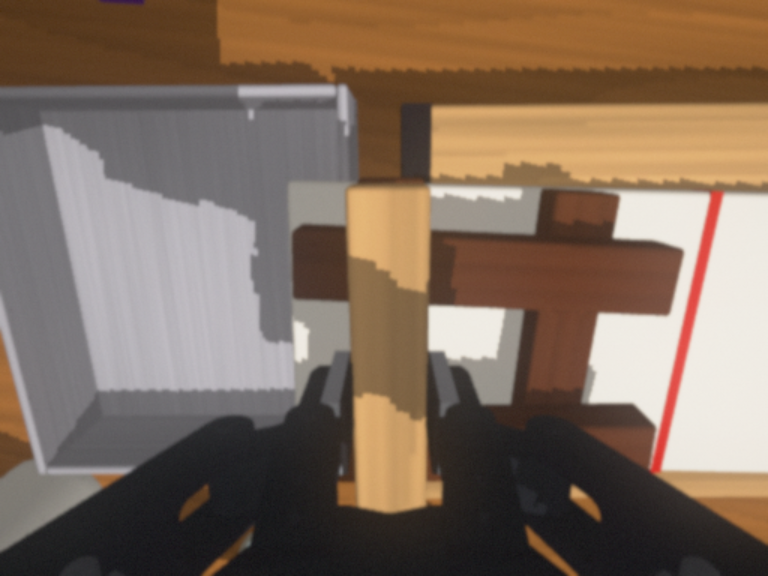

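Call:
arm_command:
  plan:
    - [0.001, 0, 0, 0, 0]
    - [0, 0, 0, 0, 0]
    - [0, 0, 0, 0, 0]

```text
time_s: 9.57
eef_pos: [543.6, 12.2, 131.6]
ee_rot: [0.706, -0.038, 0.706, 0.038]
force: [-0.9, 0.5, 2.8]
grip_width: 0.275
```

Contact (2.8 N). Release gently and rise.

Call:
arm_command:
  plan:
    - [0, 0, 0, 0, 0.35]
    - [0, 0, 0, 0, 0.45]
    - [0, 0, 0, 0, 0.5]
    - [0, 0, 0, 0, 0.5]
    - [-0.01, 0, 0, 0, 0.5]
    - [-0.03, 0, 0, 0, 0.5]
    - [-0.05, 0, 0, 0, 0.5]
    - [-0.02, 0, 0, 0, 0.6]

```text
time_s: 10.58
eef_pos: [544.1, 12.1, 244.9]
ee_rot: [0.708, -0.038, 0.704, 0.037]
force: [0.1, -0.3, -0.3]
grip_width: 0.6
```

Run:
```python
from h import *
c=wr("w6");np.save("pics/w6.npy",c);go(508.7,-427.2,230,102.2)
```

```text
tool shift m [ 0.0168 -0.4329 -0.0829] turn rad -0.1056 jaw yaw now 96.2 pos [544.6  12.1 246.4] j6 -1.87 t 10.62
```

View pics/w6.png

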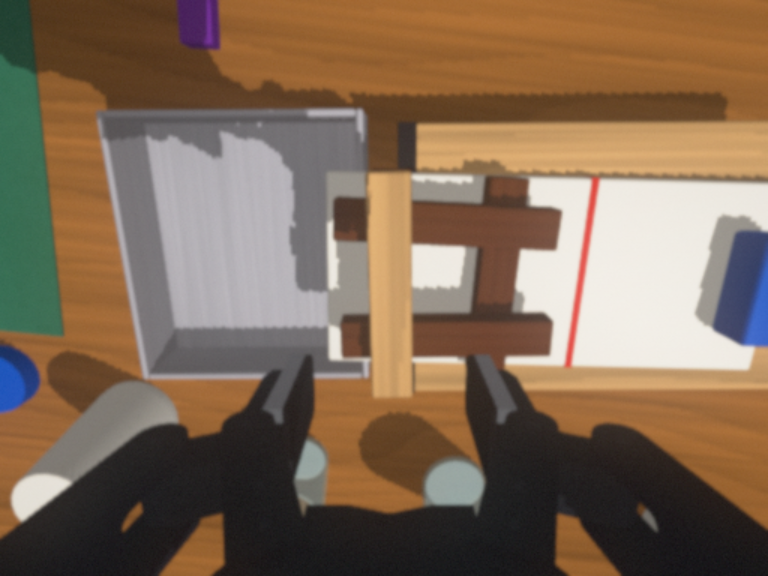

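First slat lies across both middle slats at (391,285), hiding the bottom outer slat beneath. Now the second.

Call:
arm_command:
  plan:
    - [0.002, -0.02, -0.004, 0, 0.7]
    - [0.002, -0.045, -0.0086, 0, 0.7]
    - [0.002, -0.048, -0.0092, 0, 0.7]
    - [0.002, -0.048, -0.0092, 0, 0.7]
    - [0.002, -0.048, -0.0092, 0, 0.7]
    - [0.002, -0.048, -0.0092, 0, 0.7]
    - [0.002, -0.048, -0.0092, 0, 0.7]
    - [0.002, -0.048, -0.0092, 0, 0.7]
    - [0, -0.045, -0.0085, 0, 0.7]
    - [0, -0.0349, -0.0065, 0, 0.7]
    - [0, 0, 0, -0.106, 0.7]
    - [0, 0, 0, 0, 0.7]

```text
time_s: 12.12
eef_pos: [507.3, -427.1, 224.8]
ee_rot: [0.703, -0.075, 0.703, 0.075]
force: [-0.0, -0.2, 0.1]
grip_width: 0.7
```

Run:
```python
from h import *
c=np.load("pics/w6.npy",allow_pickle=True).item()
w=world(c,np.array([[390,172],[392,397]])/1.5,146);print("A placed",w.mean(0),np.linalg.norm(w[1]-w[0]),np.degrees(np.arctan2(*(w[1]-w[0])[[1,0]])))
c=wr("w7")
for d in ctrl.regions_of("wrist","loose_a"): print(round(d["score"],2),np.round(d["uv"]),rect(c,d["mask"],20))
go(508.7,-427.2,5.6,102.2)
```

```text
A placed [543.8302536   11.83884189 146.        ] 128.8878214693998 6.732106932529685
0.8 [259. 169.] [ 508.3 -429.8  127.7   24.9   12.1]
0.75 [507. 126.] [ 394.6 -172.4   35.5   12.1   25.3]
tool shift m [ 0.2196 -0.0008  0.001 ] turn rad -0.0013 jaw yaw now 102.1 pos [ 507.5 -426.6  225.2] j6 -2.66 t 12.22
```

View pics/w7.png

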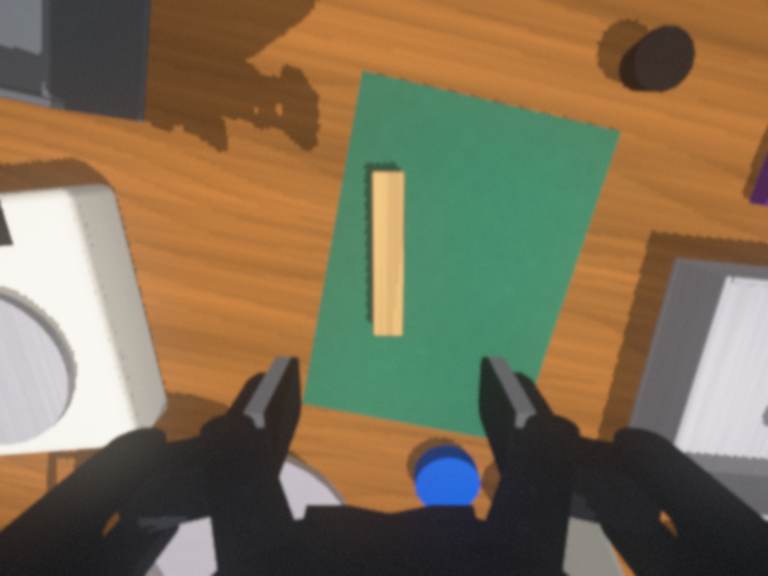

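Run:
```python
from h import *
go(508.6,-429.2,5.8,102.1)
```

```text
tool shift m [ 0.2194 -0.0028  0.0005] turn rad 0.0004 jaw yaw now 102.1 pos [ 507.5 -426.6  225.2] j6 -2.66 t 12.22
```

Call:
arm_command:
  plan:
    - [0.03, -0.0028, 0.0005, 0, 0.7]
    - [0.05, 0, 0, 0, 0.7]
    - [0.055, 0, 0, 0, 0.7]
    - [0.04, 0, 0, 0, 0.7]
    - [0.02, 0, 0, 0, 0.7]
    - [0.016, 0, 0, 0, 0.7]
    - [0.0082, 0, 0, 0, 0.7]
    - [0, 0, 0, 0, 0.7]
    - [0, 0, 0, 0, 0]
    - [0, 0, 0, 0, 0]
    - [0, 0, 0, 0, 0]
    - [0, 0, 0, 0, 0]
  squeeze: 40

```text
time_s: 13.72
eef_pos: [508.8, -430.1, 7.0]
ee_rot: [0.703, -0.076, 0.703, 0.075]
force: [-1.0, 0.6, 5.0]
grip_width: 0.27
```

Run:
```python
from h import *
c=wr("w8")
s=ctrl.sense();print(s["force"],s["grip_width"])
go(539.6,78.6,210,93.8)
```

```text
[-0.39396647  0.24630408  5.34884749] 0.2700950397524993
tool shift m [-0.2036  0.4904  0.1378] turn rad 0.1469 jaw yaw now 102.2 pos [ 508.8 -430.1    7. ] j6 -2.66 t 13.78
```

View pics/w8.png

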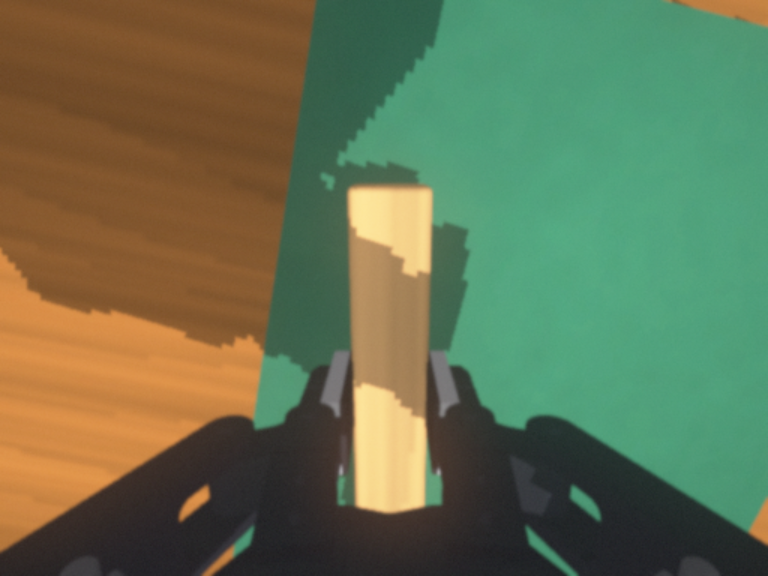

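Call:
arm_command:
  plan:
    - [-0.02, 0, 0, 0, 0]
    - [-0.05, 0, 0, 0, 0]
    - [-0.055, 0, 0, 0, 0]
    - [-0.0486, 0.0204, 0.0058, 0, 0]
    - [-0.03, 0.045, 0.0125, 0, 0]
    - [0, 0.054, 0.015, 0, 0]
    - [0, 0.055, 0.0155, 0, 0]
    - [0, 0.055, 0.0155, 0, 0]
    - [0, 0.055, 0.0155, 0, 0]
    - [0, 0.055, 0.0155, 0, 0]
    - [0, 0.055, 0.0155, 0, 0]
    - [0, 0.05, 0.014, 0, 0]

```text
time_s: 15.28
eef_pos: [536.2, 33.1, 210.9]
ee_rot: [0.703, -0.075, 0.703, 0.075]
force: [1.1, -0.1, 0.1]
grip_width: 0.27
```

Run:
```python
from h import *
go(539.6,78.6,210,93.8)
```

```text
tool shift m [0.0009 0.0438 0.013 ] turn rad 0.1472 jaw yaw now 102.2 pos [536.2  33.1 210.9] j6 -1.94 t 15.28
```

Call:
arm_command:
  plan:
    - [0, 0.03, 0.009, 0, 0]
    - [0, 0.0138, 0.004, 0, 0]
    - [0, 0, 0, 0.147, 0]
    - [0, 0, 0, 0, 0]
    - [0, 0, 0, 0, 0]

```text
time_s: 15.9
eef_pos: [539.9, 76.0, 209.9]
ee_rot: [0.707, -0.024, 0.707, 0.024]
force: [-0.0, -0.3, -0.7]
grip_width: 0.269
```

Run:
```python
from h import *
c=wr("w9");np.save("pics/w9.npy",c)
s=ctrl.sense();print(s["force"],s["grip_width"])
go(539.6,78.6,133.5,93.8)
```

```text
[-0.89369795 -0.40151059  0.26270545] 0.27019702294001063
tool shift m [ 0.0764  0.0025 -0.0002] turn rad 0.0012 jaw yaw now 93.9 pos [539.9  76.1 209.9] j6 -1.71 t 15.95
```

View pics/w9.png

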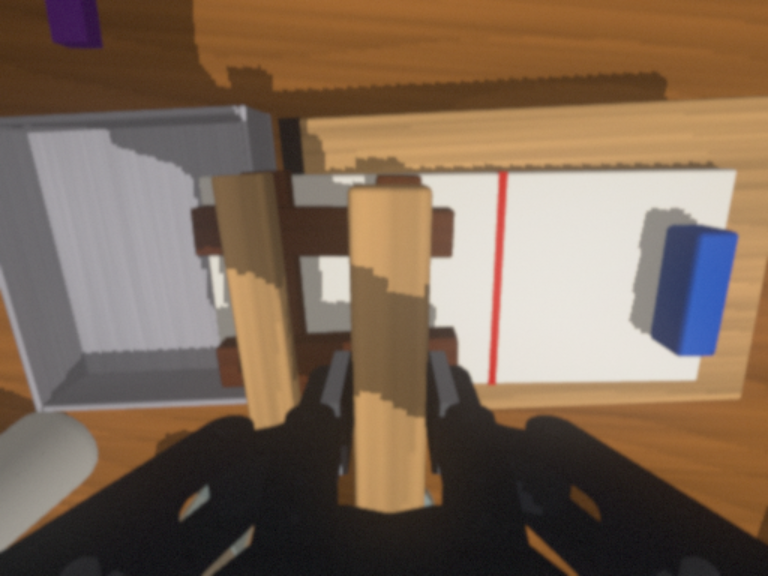

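Run:
```python
from h import *
c=np.load("pics/w9.npy",allow_pickle=True).item()
w=world(c,[[398/1.5,178/1.5]],110)[0];print(w)
print("pred end from centre estimate",539.7-65*np.cos(np.radians(3.8)),78.6-65*np.sin(np.radians(3.8)))
```

```text
[477.69984165  75.1083667  110.        ]
pred end from centre estimate 474.8429045610168 74.29219647399998
```

Call:
arm_command:
  plan:
    - [0.03, 0.0025, 0, 0, 0]
    - [0.02, 0, 0, 0, 0]
    - [0.012, 0, 0, 0, 0]
    - [0.008, 0, 0, 0, 0]
    - [0.0045, 0, 0, 0, 0]
    - [0, 0, 0, 0, 0]
    - [0, 0, 0, 0, 0]

```text
time_s: 16.82
eef_pos: [540.0, 79.1, 135.7]
ee_rot: [0.707, -0.023, 0.706, 0.023]
force: [0.0, -0.3, -0.4]
grip_width: 0.265
```

Call:
arm_command:
  plan:
    - [0.0015, 0, 0.0005, 0, 0]
    - [0, 0, 0, 0, 0]
    - [0, 0, 0, 0, 0]

```text
time_s: 17.2
eef_pos: [540.3, 79.2, 133.7]
ee_rot: [0.707, -0.023, 0.707, 0.023]
force: [-0.1, 1.0, -0.1]
grip_width: 0.268
```

Call:
arm_command:
  plan:
    - [0.001, 0, 0, 0, 0]
    - [0, 0, 0, 0, 0]
    - [0, 0, 0, 0, 0]

```text
time_s: 17.58
eef_pos: [540.3, 79.1, 133.0]
ee_rot: [0.707, -0.023, 0.707, 0.023]
force: [-1.2, 0.3, 4.1]
grip_width: 0.265
```

Contact at 4 N. Release, rise, look.

Call:
arm_command:
  plan:
    - [0, 0, 0, 0, 0.35]
    - [0, 0, 0, 0, 0.43]
    - [0, 0, 0, 0, 0.45]
    - [0, 0, 0, 0, 0.45]
    - [-0.01, 0, 0, 0, 0.45]
    - [-0.03, 0, 0, 0, 0.45]
    - [-0.05, 0, 0, 0, 0.5]
    - [-0.05, 0.03, 0, 0, 0.8]
    - [-0.02, 0.03, 0, 0, 0.8]
    - [0, 0, 0, 0, 0.8]

```text
time_s: 18.82
eef_pos: [536.4, 140.4, 294.9]
ee_rot: [0.708, -0.024, 0.705, 0.024]
force: [-0.4, -0.3, -1.4]
grip_width: 0.799
```

```bash
python3 look.py w10 board_handle board_mark stand_lip
python3 - <<'E'
from h import *
c=np.load("pics/w10.npy",allow_pickle=True).item()
hsv=cv2.cvtColor(c["color"],cv2.COLOR_RGB2HSV)
m=((hsv[:,:,0]<6)|(hsv[:,:,0]>174))&(hsv[:,:,1]>130)&(hsv[:,:,2]>140)
n,l,st,ce=cv2.connectedComponentsWithStats(m.astype(np.uint8));i=1+np.argmax(st[1:,4]);print(st[i])
v,u=np.nonzero(l==i);w=world(c,np.c_[u,v],92)[:,:2]
vx,vy,x,y=cv2.fitLine(w.astype(np.float32),cv2.DIST_HUBER,0,.01,.01).ravel();print("mark",w.mean(0),np.degrees(np.arctan2(vy,vx)),np.ptp(w,0))
E
```

```text
board_handle [([353.1, 171.5], 0.94, [528.1, 242.8])]
board_mark [([257.2, 167.4], 0.7, [533.8, 136.5]), ([202.7, 177.4], 0.24, [550.0, 74.0])]
stand_lip []
tool shift m [-0.0081 -0.0907  0.004 ] turn rad -0.0393 jaw yaw now 93.7 pos [536.1 138.3 291.8] j6 -1.6 t 19.02
[257 111   4 110 273]
mark [529.69425856 137.86450351] 4.716511 [127.36218071  12.1693667 ]
```

View pics/w10.png

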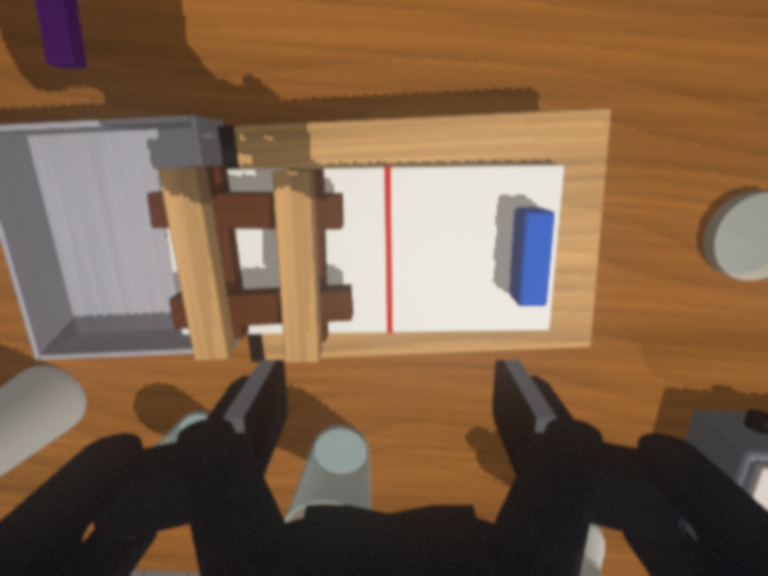

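The crib now has two light slats at (200,262) and (300,265), each above its bottom slat. Next: handle at (533,255); measuring it and the stand's direction.

Run:
```python
from h import *
c=np.load("pics/w10.npy",allow_pickle=True).item()
im=c["color"][60:245,320:420,::-1]
im=cv2.resize(im,None,fx=3.2,fy=3.2,interpolation=cv2.INTER_CUBIC)
im2=cv2.resize(c["color"][60:245,90:190,::-1],None,fx=3.2,fy=3.2,interpolation=cv2.INTER_CUBIC)
cv2.imwrite("pics/w10c.png",np.hstack([im2,im]))
W=lambda a,z:np.array([world(c,[[u/1.5,v/1.5]],z)[0,:2] for u,v in a])
def rep(n,a,z):
    w=W(a,z);d=w[1]-w[0];print(n,np.round(w,1).tolist(),"mid",np.round(w.mean(0),1),"len",round(np.hypot(*d),1),"yaw",round(np.degrees(np.arctan2(d[1],d[0])),2))
rep("stand inner",[(609,109),(591,346)],80)
rep("board inner",[(563,166),(549,330)],92)
rep("stand -y side",[(609,109),(300,121)],80)
rep("stand +y side",[(591,346),(380,353)],80)
rep("board side",[(563,166),(340,167)],92)
```

```text
stand inner [[419.8, 292.2], [605.7, 315.6]] mid [512.8 303.9] len 187.4 yaw 7.18
board inner [[461.9, 261.4], [589.5, 272.8]] mid [525.7 267.1] len 128.1 yaw 5.12
stand -y side [[419.8, 292.2], [443.6, 67.2]] mid [431.7 179.7] len 226.3 yaw -83.95
stand +y side [[605.7, 315.6], [624.5, 137.6]] mid [615.1 226.6] len 179.0 yaw -83.99
board side [[461.9, 261.4], [473.9, 99.0]] mid [467.9 180.2] len 162.8 yaw -85.79
```

View pics/w10c.png

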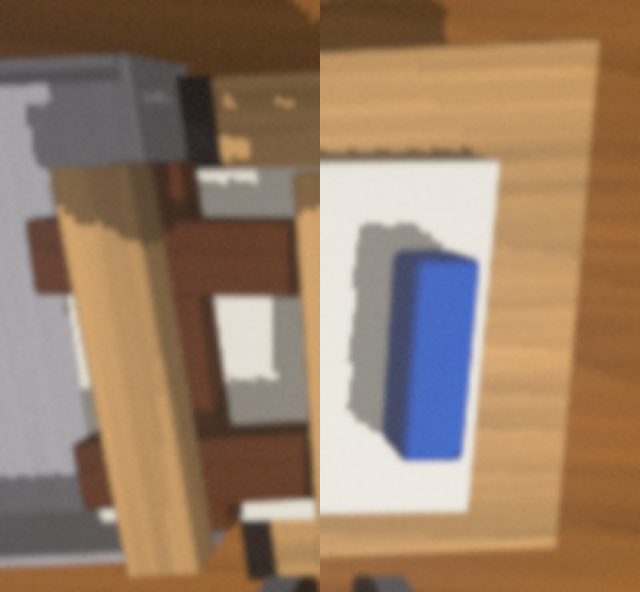

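Run:
```python
from h import *
c=np.load("pics/w10.npy",allow_pickle=True).item()
p=np.array([(420,258),(478,262),(461,460),(403,460)],float);p=np.c_[320+(p[:,0]-320)/3.2,60+p[:,1]/3.2]-.34
w=world(c,p,122)[:,:2];print(np.round(w,1),w.mean(0))
d=(w[3]+w[2]-w[0]-w[1])/2;print("handle len",np.hypot(*d),np.degrees(np.arctan2(d[1],d[0])))
q=np.array([(180,78),(185,160),(243,525),(247,578)],float);q=np.c_[90+q[:,0]/3.2,60+q[:,1]/3.2]-.34
print("lip",np.round(world(c,q,80)[:,:2],1))
go(w.mean(0)[0],w.mean(0)[1],200,95)
```

```text
[[492.9 230.5]
 [492.9 249.3]
 [559.6 255. ]
 [561.  235.2]] [526.603549   242.48749971]
handle len 67.57322461329255 4.452695947457599
lip [[451.3   7.5]
 [478.6   8.3]
 [616.3  26.1]
 [639.   27.3]]
tool shift m [ 0.0918  0.1046 -0.0025] turn rad -0.0219 jaw yaw now 93.7 pos [536.1 138.3 291.8] j6 -1.6 t 19.02
```

Call:
arm_command:
  plan:
    - [0.02, 0.05, -0.0012, 0, 0.6]
    - [0.05, 0.0546, -0.0013, 0, 0.6]
    - [0.05, 0, 0, -0.02, 0.6]
    - [0.03, 0, 0, 0, 0.6]
    - [0, 0, 0, 0, 0.6]
    - [0, 0, 0, 0, 0.6]

```text
time_s: 19.77
eef_pos: [528.4, 234.4, 151.8]
ee_rot: [0.707, -0.03, 0.706, 0.03]
force: [0.4, 0.2, 0.5]
grip_width: 0.601
```

Run:
```python
from h import *
c=wr("w11")
go(526.6,242.5,99,94.8)
print(ctrl.sense()["force"])
```

```text
tool shift m [ 0.0531  0.0081 -0.0013] turn rad 0.0018 jaw yaw now 94.9 pos [528.4 234.5 152.1] j6 -1.44 t 19.82
[ 0.76910699 -0.40316921 -0.083933  ]
```

View pics/w11.png

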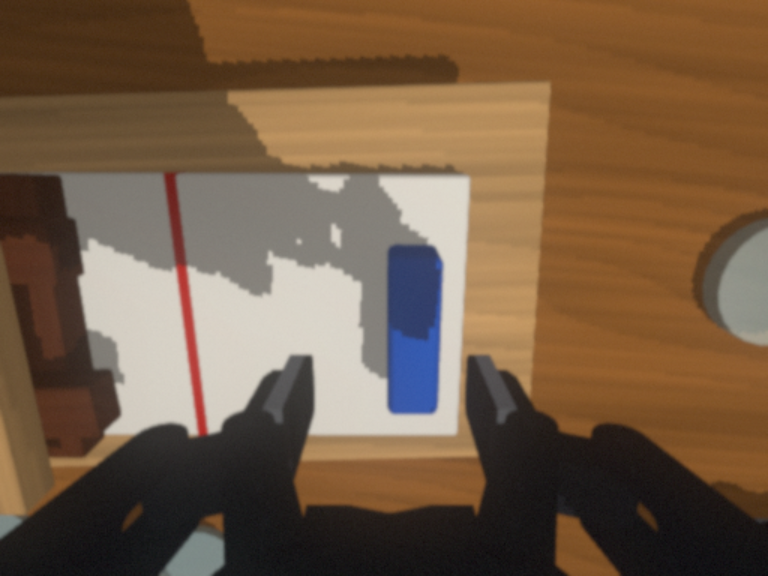

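Call:
arm_command:
  plan:
    - [0.01, 0.0082, -0.0013, 0, 0.6]
    - [0.02, 0, 0, 0, 0.6]
    - [0.015, 0, 0, 0, 0.6]
    - [0.008, 0, 0, 0, 0.6]
    - [0, 0, 0, 0, 0.6]
    - [0, 0, 0, 0, 0.4]
    - [0, 0, 0, 0, 0.33]
    - [0, 0, 0, 0, 0.3]
  squeeze: 30

```text
time_s: 20.82
eef_pos: [525.7, 242.8, 97.8]
ee_rot: [0.707, -0.03, 0.706, 0.03]
force: [-0.9, -0.2, -0.2]
grip_width: 0.297
```

Run:
```python
from h import *
c=wr("w12")
go(526.6,242.5,99,94.8)
s=ctrl.sense();print(s["force"],s["grip_width"])
```

```text
tool shift m [-0.0013 -0.0004  0.0009] turn rad 0.0024 jaw yaw now 94.9 pos [525.7 242.8  97.7] j6 -1.43 t 20.88
[0.29355183 0.34683962 1.29580827] 0.30420261251931074
```

View pics/w12.png

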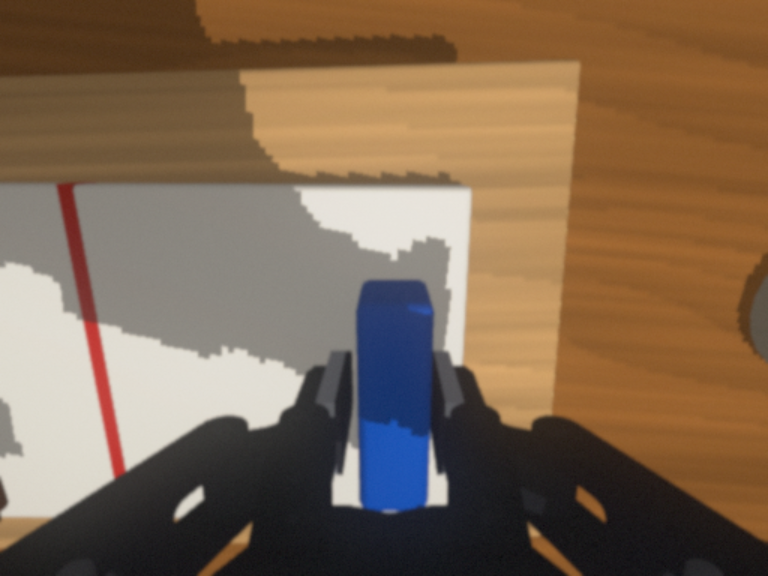

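Call:
arm_command:
  plan:
    - [-0.001, 0.0005, 0, 0, 0.3]
    - [0, 0, 0, 0, 0.27]
    - [0, 0, 0, 0, 0.25]
    - [0, 0, 0, 0, 0.15]
    - [0, 0, 0, 0, 0]
    - [0, 0, 0, 0, 0]
  squeeze: 60

```text
time_s: 21.62
eef_pos: [525.7, 243.7, 99.0]
ee_rot: [0.707, -0.03, 0.706, 0.031]
force: [-1.5, 2.9, 5.1]
grip_width: 0.241
```

Run:
```python
from h import *
s=ctrl.sense();print(s["force"],s["wrist_torque"],s["grip_width"])
c=cap("top");cv2.imwrite("pics/t2.png",cv2.resize(c["color"][120:260,130:330,::-1],None,fx=4,fy=4,interpolation=cv2.INTER_CUBIC));np.save("pics/t2.npy",c)
hsv=cv2.cvtColor(c["color"],cv2.COLOR_RGB2HSV)
m=((hsv[:,:,0]<8)|(hsv[:,:,0]>172))&(hsv[:,:,1]>90)&(hsv[:,:,2]>120);m[:,:195]=0;m[:,225:]=0;m[:150]=0;m[220:]=0
v,u=np.nonzero(m);w=world(c,np.c_[u,v],92)[:,:2]
vx,vy,x,y=cv2.fitLine(w.astype(np.float32),cv2.DIST_HUBER,0,.01,.01).ravel();print("mark",len(u),w.mean(0),np.degrees(np.arctan2(vy,vx)),np.ptp(w,0))
go(526.6,242.5,99,94.8)
```

```text
[-1.49447708  2.91505744  5.1498305 ] [ 0.46639766  0.32629087 -0.18571406] 0.24116397960225283
mark 49 [529.30428212 138.3286982 ] 4.978386 [124.53937467  11.51004163]
tool shift m [-0.     -0.0012  0.0008] turn rad 0.0024 jaw yaw now 94.9 pos [525.7 243.7  99. ] j6 -1.43 t 21.68
```

View pics/t2.png

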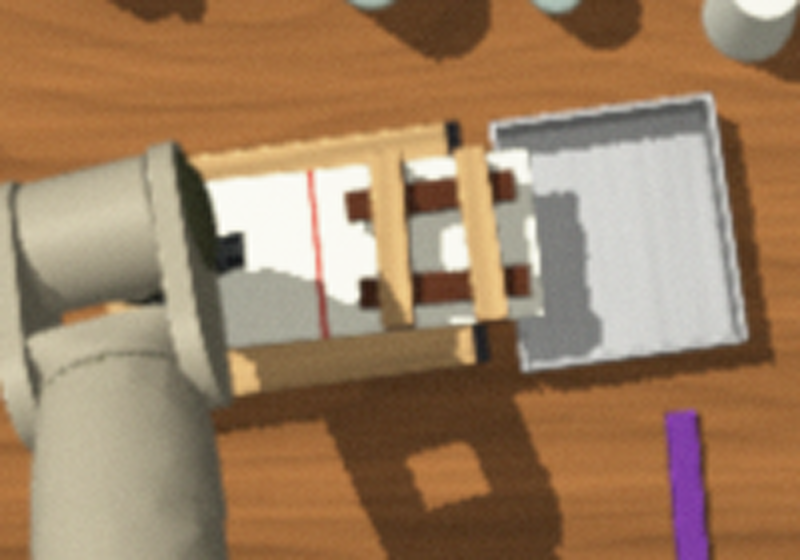

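```bash
cat > lip.py <<'E'
from h import *
c=np.load("pics/t2.npy",allow_pickle=True).item()
q=np.array([(459,122),(461,145),(486,325),(490,360)],float);q=np.c_[130+q[:,0]/4,120+q[:,1]/4]-.375
print("lip",np.round(world(c,q,80)[:,:2],1))
r=np.array([(196,157),(445,124),(240,393),(475,362)],float);r=np.c_[130+r[:,0]/4,120+r[:,1]/4]-.375
w=world(c,r,80)[:,:2]
for a,b in((0,1),(2,3)): print("side yaw",np.degrees(np.arctan2(*(w[b]-w[a])[::-1])))
E
python3 lip.py
```

```text
lip [[638.5  27.8]
 [620.2  26.6]
 [478.6   9.4]
 [451.3   6.7]]
side yaw -83.44897138875973
side yaw -83.58329125363883
```

Call:
arm_command:
  plan:
    - [0, -0.002, 0, -0.002, 0]
    - [0, -0.005, 0.0001, -0.004, 0]
    - [0, -0.008, 0.0002, -0.005, 0]
    - [0, -0.01, 0.0002, -0.005, 0]
    - [0, -0.01, 0.0002, -0.004, 0]
    - [0, -0.01, 0.0001, -0.004, 0]
    - [0, -0.01, 0.0001, -0.003, 0]
    - [0, -0.008, 0, -0.001, 0]
    - [0, -0.006, 0, 0, 0]
    - [0, -0.004, 0, 0, 0]
    - [0, -0.002, 0, 0, 0]
    - [0, 0, 0, 0, 0]

```text
time_s: 23.18
eef_pos: [534.5, 169.2, 98.9]
ee_rot: [0.706, -0.04, 0.706, 0.041]
force: [0.1, 3.9, 5.4]
grip_width: 0.249
```

```bash
cat > chk.py <<'E'
import sys
from h import *
s=ctrl.sense();print(s["force"],s["wrist_torque"],s["grip_width"],s["eef_pos"])
c=cap("top");cv2.imwrite(f"pics/{sys.argv[1]}.png",cv2.resize(c["color"][120:260,130:330,::-1],None,fx=4,fy=4,interpolation=cv2.INTER_CUBIC))
hsv=cv2.cvtColor(c["color"],cv2.COLOR_RGB2HSV)
m=((hsv[:,:,0]<8)|(hsv[:,:,0]>172))&(hsv[:,:,1]>90)&(hsv[:,:,2]>120);m[:,:200]=0;m[:,275:]=0;m[:150]=0;m[220:]=0
n,l,st,ce=cv2.connectedComponentsWithStats(m.astype(np.uint8));i=1+np.argmax(st[1:,3]);print(st[i])
v,u=np.nonzero(l==i);w=world(c,np.c_[u,v],92)[:,:2]
vx,vy,x,y=cv2.fitLine(w.astype(np.float32),cv2.DIST_HUBER,0,.01,.01).ravel();p=w.mean(0);print("mark",len(u),p,np.degrees(np.arctan2(vy,vx)),np.ptp(w,0))
print("to go",(545-p[0])*.1132+(p[1]-17.3)*.9936,"lateral",(p[0]-545)*.9936+(p[1]-17.3)*.1132)
go(526.6,242.5,99,96.5)
E
python3 chk.py t3
```

```text
[0.11105073 3.90123702 5.42844056] [ 0.65723402  0.11647021 -0.02460248] 0.2493000443289184 [534.46553244 169.218939    98.93956858]
[230 159   7  41  49]
mark 49 [541.72121198  64.12234476] 6.644761 [124.84114756  16.97865335]
to go 46.8938405542429 lateral 2.0424856548098806
tool shift m [0.     0.0737 0.0005] turn rad 0.0009 jaw yaw now 96.5 pos [534.5 169.2  99. ] j6 -1.59 t 23.23
```

View pics/t3.png

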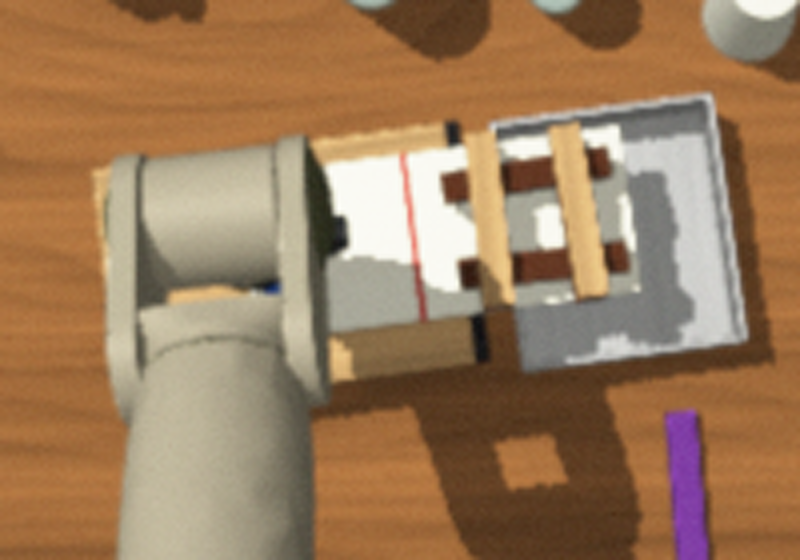

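Call:
arm_command:
  plan:
    - [0, -0.002, 0, 0, 0]
    - [0, -0.004, 0, 0, 0]
    - [0, -0.006, 0, 0, 0]
    - [0, -0.007, 0, 0, 0]
    - [0, -0.007, 0, 0, 0]
    - [0, -0.006, 0, 0, 0]
    - [0, -0.005, 0, 0, 0]
    - [0, -0.003, 0, 0, 0]
    - [0, -0.002, 0, 0, 0]
    - [0, 0, 0, 0, 0]
    - [0, 0, 0, 0, 0]
  squeeze: 80

```text
time_s: 24.6
eef_pos: [539.3, 127.6, 99.0]
ee_rot: [0.706, -0.04, 0.706, 0.041]
force: [-1.6, 4.9, 6.7]
grip_width: 0.242
```

```bash
python3 chk.py t4; python3 look.py w13 board_mark stand_lip
```

```text
[-1.60755927  4.91582593  6.6942364 ] [0.87453431 0.14694871 0.00978604] 0.2421000081471366 [539.27444665 127.56365279  99.00581922]
[243 156   7  42  51]
mark 51 [550.00229896  22.83125186] 6.612604 [128.07117539  16.77633904]
to go 4.929591602284994 lateral 5.596421957230542
tool shift m [1.000e-04 1.156e-01 6.000e-04] turn rad 0.0009 jaw yaw now 96.6 pos [539.2 127.6  99. ] j6 -1.67 t 24.65
board_mark [([62.0, 247.5], 0.67, [553.1, 20.9])]
stand_lip []
tool shift m [-0.2011 -0.0797 -0.0022] turn rad 0.0097 jaw yaw now 96.6 pos [539.3 127.6  99. ] j6 -1.67 t 24.8
```

View pics/t4.png

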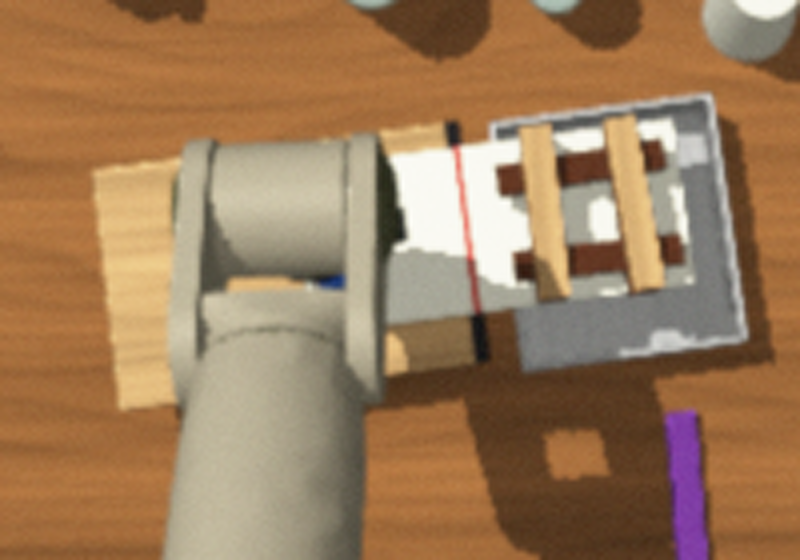

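View pics/w13.png

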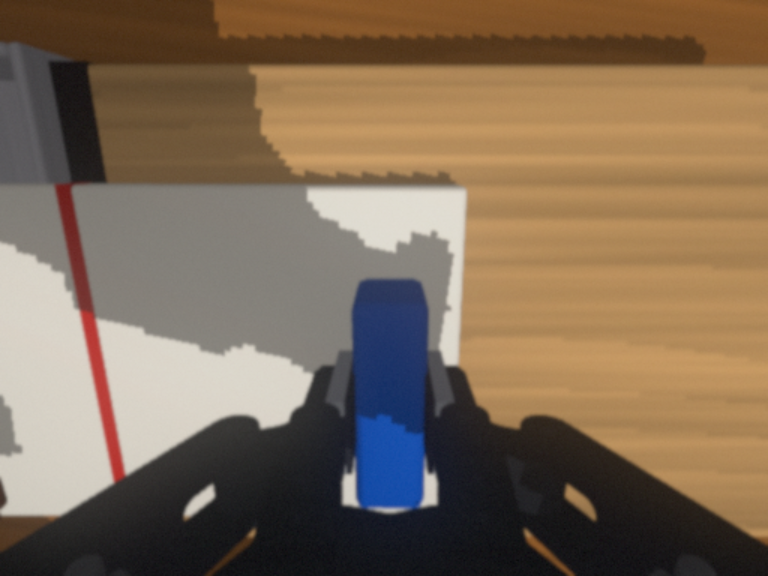

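Run:
```python
from h import *
c=np.load("pics/w13.npy",allow_pickle=True).item()
n=np.array([.1132,-.9936])
A=world(c,np.array([[50,63],[71,184]])/1.5,80)[:,:2];B=world(c,np.array([[64.5,187],[119,478]])/1.5,92)[:,:2]
print(A,A@n,B,B@n)
```

```text
[[451.41455176   6.73808774]
 [489.04799668  10.355164  ]] [44.40516328 45.07134228] [[488.67859485  16.25290245]
 [598.03027434  27.83555493]] [39.16953306 40.03961967]
```

Call:
arm_command:
  plan:
    - [0, -0.001, 0, 0, 0]
    - [0, -0.0015, 0, 0, 0]
    - [0, -0.0015, 0, 0, 0]
    - [0, -0.001, 0, 0, 0]
    - [0, 0, 0, 0, 0]
    - [0, 0, 0, 0, 0]
    - [0, 0, 0, 0, 0]

```text
time_s: 25.68
eef_pos: [539.8, 122.8, 99.0]
ee_rot: [0.706, -0.04, 0.706, 0.041]
force: [-0.9, 6.5, 6.0]
grip_width: 0.249
```

```bash
python3 chk.py t5; python3 look.py w14
python3 - <<'E'
from h import *
c=cap("scene");cv2.imwrite("pics/s5.png",cv2.resize(c["color"][90:280,180:380,::-1],None,fx=3,fy=3,interpolation=cv2.INTER_CUBIC))
E
```

```text
[-0.93408137  6.50431993  5.95722288] [ 0.99859531  0.1915958  -0.00126166] 0.24911479032516637 [539.81590941 122.77425841  99.01632766]
[245 156   7  42  51]
mark 51 [547.88575574  17.7635721 ] 6.6793346 [128.07167851  16.78142232]
to go 0.13393768550205581 lateral 2.919763268271059
tool shift m [0.0002 0.1204 0.0005] turn rad 0.001 jaw yaw now 96.6 pos [539.8 122.8  99. ] j6 -1.67 t 25.73
tool shift m [-0.2011 -0.0748 -0.0022] turn rad 0.0097 jaw yaw now 96.6 pos [539.8 122.8  99. ] j6 -1.67 t 25.77
```

View pics/w14.png

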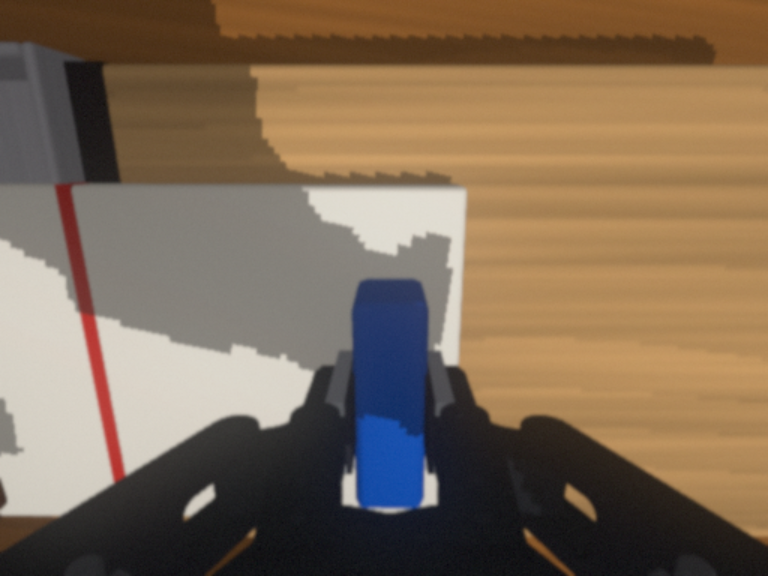

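View pics/s5.png

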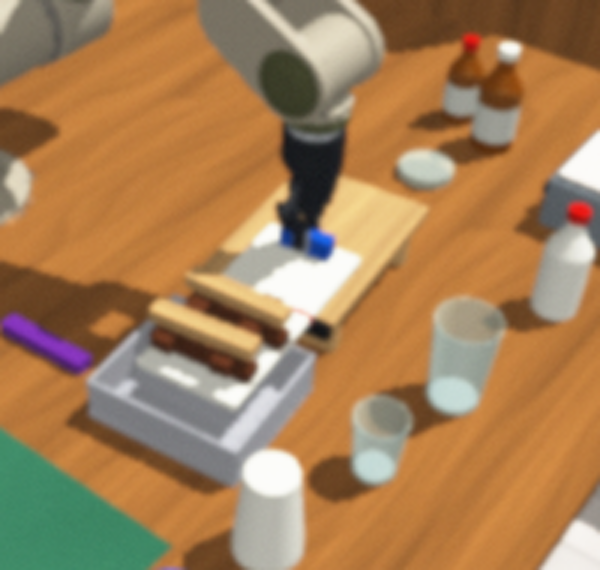

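View pics/t5.png

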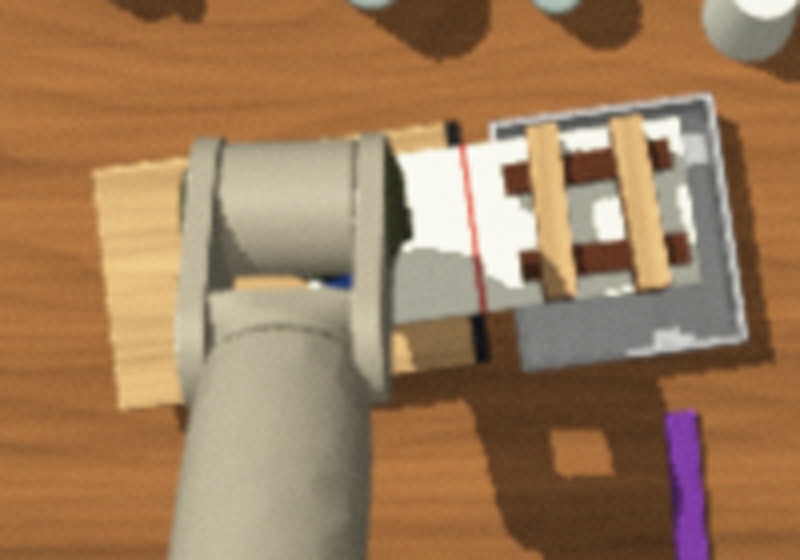

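```bash
python3 -c "
from rig import ctrl
print(ctrl.finish_job()); s=ctrl.sense();print(s['time_s'],s['force'],s['grip_width'])"
```

```text
the job is handed in; nothing more can be done
None
the job is handed in; nothing more can be done
```

The job is handed in at about 26 s of the 72 s allowed. The crib is finished, and the board is slid out to its mark and held level by its handle.

- **Top layer:** I laid both light slats from the mat across the second layer and let go of them. The outer one measured within about 1 mm and 0.5° of the bottom slat beneath it. I checked the inner one only by eye in the pictures, and it looked right.
- **Board:** I gripped the blue handle, now at 80 N, and slid the board out about 121 mm flat on the stand. I turned it about 1.6° on the way so that the red line is parallel to the stand's edge.
- **Last checks:**
  - The red line is about 0.1 mm from the edge by the top camera and about 0.4 mm by the wrist camera. Calibration is good to about 2 mm, so it could be off by that much.
  - The crib was standing in the last top and scene pictures.
  - The tool height had not changed during the slide (99 mm), and the force on it was about 9 N.
  - I saw no bystander out of place, but I did not measure their positions again.
- **Disagreement:** the sideways offset of the mark read 2 mm, then 5.6 mm, then 2.9 mm. I put this down to noise from the shadow across the line, and did not correct for it.

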